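# Hold the front plate on a gel tank

### The arm

A 6-joint arm with a two-finger parallel gripper is mounted at the origin on the work surface. World frame = base frame: x ahead of the robot, y to its left, z up, the work surface at z = 0. Lengths are in m, angles in degrees, forces in N, time in s.
With the tool pointing down it reaches from about 0.4 to 0.825 m from the base axis. Payload 7 kg.
Tool frame: the origin (TCP) lies midway between the tips of the shut fingers; the grasp point (between the pads) lies r.grasp_offset behind it (r.grasp_offset is the distance from the TCP to the grasp point, in m); x points along the fingers, z is the direction in which the jaws open and shut, and the axes are right-handed (so a half turn about x gives the same grasp; the last joint's range is limited). The gripper opens to 88 mm and grips with 3 to 60 N. Pads are 19 mm wide; open, the fingers measure 130 mm over their backs; the gripper's body (78 mm by 193 mm) begins 47 mm behind the grasp point.
Start: joints at [91.794, 20.546, 0.682, 0, -70.136, -16.507], TCP at [0.171, 0.653, 0.227] pointing down, gripper open.
Joint ranges: [-176.03, 176.03], [-82.01, 121.73], [-58.28, 71.71], [-173.87, 95.51], [-174.79, -0.11], [-173.66, 173.66]. Speed limits (degrees/s): [136.94, 136.94, 172.46, 180, 180, 180].

### API

Orientations are given as [roll, pitch, yaw] about the fixed x, y, z axes, in that order (R = Rz(yaw) Ry(pitch) Rx(roll)).
In Python, from plant import readout, vision, close_job, r gives the robot as it stands.
- The arm moves only by the shell command python3 -m handwheel 'ROWS' [OPENING] [FORCE]. ROWS is JSON, a list that holds one entry, the list of rows, each a list of 4 numbers: the shift along the world's x, y, z in units of 40 mm (1.0 is 40 mm), then the turn about the world's z in units of 5 degrees (1.0 is 5 degrees). In form: [[[tx, ty, tz, roll], ...]]. A call has 1 to 8 rows; each row shifts and turns the pose as measured when the row begins; what a row does not reach is not made up. A row lasts 1/10 s, in which the tool goes at most 50 mm and 8.59 degrees, less where a joint would pass 70% of its speed; a pose out of reach is approached as far as the arm can. A call is refused whole if a number of a shift passes 1 or a number of a turn 1, either way. A call with a gripper value outside its range is refused whole. OPENING is the finger opening in mm, from 0 to 87.6, set as the call begins (- or left out, the last holds). The fingers move at their own pace and stop on an object; FORCE is the grip in N (left out, the last holds). Time passes only in rows, so rows that do not move let the fingers close. It gives the time, the measured TCP pose, the force and the opening at its end, in the units of the state.
- readout.get_state(): the state, without advancing time (a new reading comes with each control period).
- vision.capture(name): name is "scene" or "top" or "wrist"; returns the picture (400x640x3 uint8, blue, green, red); there is no depth.
- vision.get_calibration(name): a dict with "intrinsics" (3x3 intrinsics, pixels), "pose" (4x4, takes a point from camera to world coordinates). Camera axes: x right, y up, looking along -z (the intrinsics and any distortion apply to the point x, -y, -z); pixel columns grow to the right and rows downward; lengths in m; the calibration is good to about 2 mm. A picture is of the moment at which its call begins: read the wrist's pose just before it. get_calibration takes no time and is no camera call; for the wrist camera it gives the pose at the moment of the call.
- close_job(): hands the job in, once; it reports no verdict.
The state is a dict: "time_s": time; "joints": joint angles; "qd": joint speeds; "joint_torque": joint torques, N m; "tcp_pos": TCP position; "eef_rot": TCP orientation; "contact_force": force on the tool from outside, world axes, zero at the start; "moment": the same for the moment, N m; "gripper_width": finger opening in m.
Only numpy, scipy, OpenCV 4.12 (cv2) and the standard library are available. Lean on these libraries where they do the work, as an engineer would, in place of code of your own. Each camera call takes 0.05 s, during which the arm holds its last target.

### The job

Take the loose white front plate by its handle bar off the low drying stand, fit its two holes over the two upright studs of the gel tank lying on its back, and press it down on the tank's rubber sealing frame with a gentle, steady push of about 12 newtons so that a colleague can screw on the knobs. Finish while still holding the plate pressed like that: do not let go. Never push hard enough to drive the sealing frame to its bottom stop, and leave everything else on the bench where it is.

Things in the scene. Friction and masses are not known exactly. Their poses are not given: they have to be found in the camera images.
- plate_grip (a point): Centre of the handle bar of the loose white plate (170 x 110 x 6 mm in x, y, z; 0.22 kg): 26 mm above the plate's underside, 20 above its upper face. The black bar is 64 long (x), 20 wide (y), 40 tall. Round 13 mm through holes 70 mm to +x and -x of the centre. z up; a half turn makes no difference. Starts flat on the stand, underside 30 mm above the bench.
- tank_mount (a point): Centre of the upper face of the tank's uncompressed sealing frame (black rubber, outside 108 x 100 mm, bars 12 mm wide), 74 mm above the bench, midway between the studs, which stand 70 mm to +x and -x of it. Axes as the tank's. With the plate just resting on the frame, plate_grip is 26 mm above this point.
- tank: Gel tank: clear box with white inner walls, 184 (x) x 124 (y) x 60 mm, lying on its back, fixed to the bench; origin under its centre on the bench, z up, a half turn makes no difference. Two upright 8 mm steel studs at x +70 and -70 mm, y 0; tips 98 mm above the bench, the top 8 mm tapered.
- seal (a joint): How far the sprung sealing frame of the tank is pushed down, m: 0 free, 0.012 at its bottom stop. It gives 2 N per mm, so 12 N is 0.006; the plate's own weight alone pushes it about 1 mm.
- stand: Low grey drying stand fixed to the bench: two bars along x, 150 long, 16 wide, tops 30 mm above the bench, 80 mm apart, on a thin base 170 x 120 mm. Origin under its centre, on the bench.
- knob_a (a point): Black star knob, 38 mm wide, 20 mm tall, loose on the bench beside the tank; point half-way up. Leave alone.
- knob_b (a point): The second such knob. Leave alone.
- tipbox (a point): Grey tip box with a clear lid, 90 x 60 x 55 mm, between tank and stand; point half-way up. Leave alone.
- beaker (a point): White plastic beaker, 60 mm wide, 70 mm tall; point half-way up. Leave alone.
- driver (a point): Screwdriver lying on the bench to the robot's left, about 0.2 m long, lying along its x; point near its middle. Leave alone.
- comb (a point): White gel comb lying on the bench to the robot's right, 110 x 46 x 10 mm; point on its bar. Leave alone.
- bottle (a point): Closed white bottle, 60 mm wide, 120 mm tall, beyond the tip box; point half-way up. Leave alone.
There are look-alikes about, which are no part of the job. What is shaped like the part that bears plate_grip but blue is not meant.

How it is judged:
By the outcome, as a careful person would: the job done as asked, in the order asked, and still so for the second after the job is handed in, while the arm keeps its last pose, push and grip.
It also fails if it takes over 48 s, if anything falls off the work surface, if the arm or the gripper's body presses on something with over 40 N, if the wrist force passes 120 N, or if a joint passes its speed limit or range.

## Working session

There is one attempt and no reset: what is moved stays moved. The work goes in short steps, Python scripts to look and compute and a shell command to move; the robot and the scene stay as the last step left them, time stands still between calls to the robot, and variables do not carry over. Pictures are saved under pics/ and viewed, and the job is handed in when it is done.

```bash
mkdir -p pics; ls
python3 - <<'E'
from plant import readout, vision, r
import cv2
print(readout.get_state(), r.grasp_offset)
for n in ("scene","top","wrist"):
    c=vision.get_calibration(n); print(n,c)
    cv2.imwrite(f"pics/{n}0.png",vision.capture(n))
E
```

```text
pics
{'time_s': 0.0, 'joints': array([ 9.17936878e+01,  2.05909493e+01,  6.34671297e-01, -2.00647974e-02,
       -7.01357508e+01, -1.65070887e+01]), 'qd': array([ 0.06451745,  0.00361009, -0.05585295, -0.02711661, -0.0495686 ,
       -0.01563574]), 'joint_torque': array([-5.14579770e-04, -5.82719886e+01,  2.93049413e+01,  6.99698031e+00,
        6.92967908e-03, -1.53584938e-04]), 'tcp_pos': array([0.17133908, 0.65239391, 0.22563516]), 'eef_rot': array([  4.92564282,  89.9060574 , -99.79459109]), 'contact_force': array([ 0.01724227,  0.01106782, -0.15390887]), 'moment': array([-0.0159294 ,  0.00800178, -0.02495069]), 'gripper_width': 0.08752305301450562} 0.0188
scene {'intrinsics': array([[465.92402799,   0.        , 320.00607747],
       [  0.        , 465.92402799, 200.8183264 ],
       [  0.        ,   0.        ,   1.        ]]), 'pose': array([[-0.1311082 , -0.68747399,  0.71427596,  1.60697024],
       [ 0.9912058 , -0.10393886,  0.08190105,  0.13294194],
       [ 0.01793619,  0.71873237,  0.69505545,  1.13096762],
       [ 0.        ,  0.        ,  0.        ,  1.        ]])}
t
[... 156 characters left out ...]
  1.        ]]), 'pose': array([[ 0.02430564,  0.98334541, -0.18011395,  0.30381045],
       [-0.99932169,  0.02888468,  0.02284367,  0.00395468],
       [ 0.02766575,  0.17943654,  0.98338046,  1.15286682],
       [ 0.        ,  0.        ,  0.        ,  1.        ]])}
wrist {'intrinsics': array([[322.21808174,   0.        , 314.41985998],
       [  0.        , 322.21808174, 200.32891314],
       [  0.        ,   0.        ,   1.        ]]), 'pose': array([[-0.25465035,  0.93370009,  0.25170883,  0.23841402],
       [-0.96703263, -0.24615309, -0.06524219,  0.63438649],
       [ 0.00104227, -0.2600246 ,  0.96560143,  0.38438361],
       [ 0.        ,  0.        ,  0.        ,  1.        ]])}
```

View pics/scene0.png

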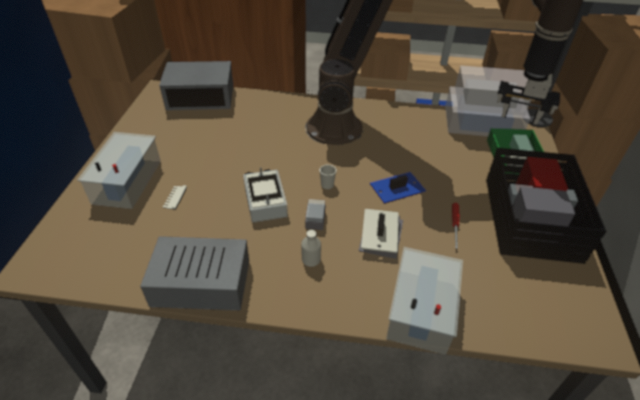

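View pics/top0.png

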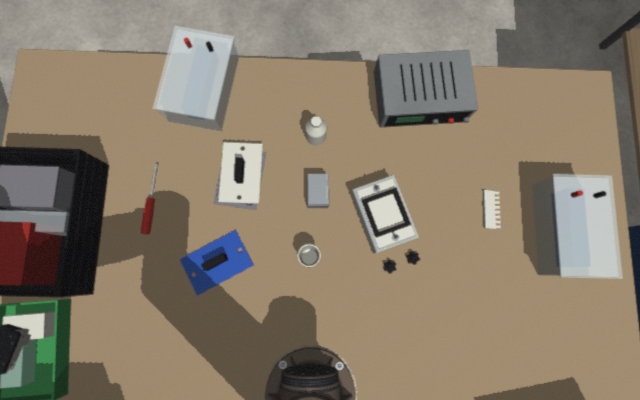

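View pics/wrist0.png

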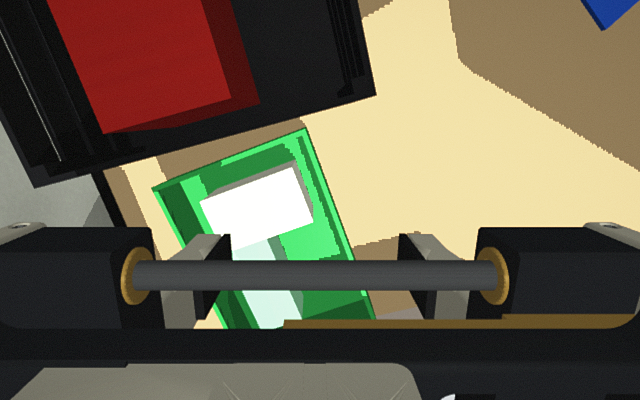

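The top view shows two candidates: the white plate with a black bar at (240,173), and a blue one of the same shape at (217,262). The white plate fits, because the blue one is excluded. The tank is at (385,213), with studs near (377,187) and (395,237). Next I'll enlarge both to confirm.

Run:
```python
import cv2,numpy as np
i=cv2.imread("pics/top0.png")
a=cv2.resize(i[130:220,205:275],None,fx=5.5,fy=5.5,interpolation=cv2.INTER_CUBIC)
b=cv2.resize(i[165:255,345:425],None,fx=5.5,fy=5.5,interpolation=cv2.INTER_CUBIC)
cv2.imwrite("pics/crop0.png",cv2.hconcat([a[:, :385],b[:, :410]]))
```

```text
(no output)
```

View pics/crop0.png

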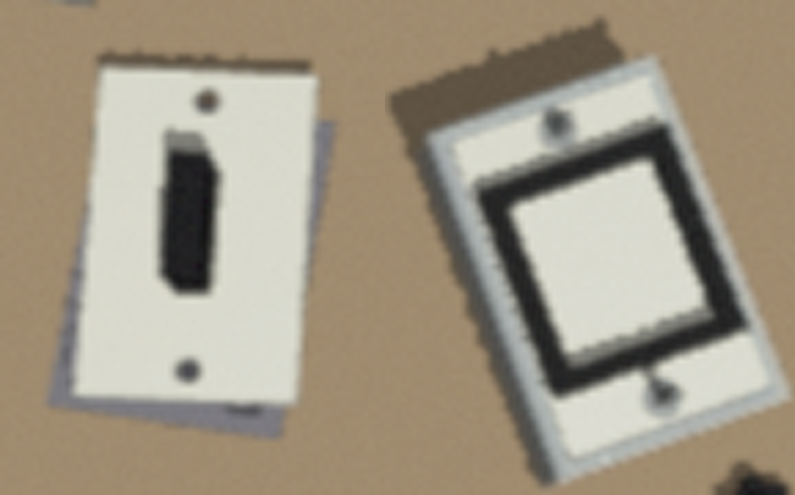

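The crop confirms it: a white plate with a black bar and two holes, near top px (242.6,148.4) and (239.2,197.3). The tank has a black frame and studs near (376,188) and (395,236). I'll measure them properly with masks and rays.

```bash
cat > h.py <<'E'
import cv2,numpy as np
from plant import readout, vision, r
def ray(c,u,v,z):
    K=c["intrinsics"];P=c["pose"]
    d=np.linalg.solve(K,[u,v,1.0]);d=P[:3,:3]@np.array([d[0],-d[1],-d[2]])
    o=P[:3,3];return o+d*(z-o[2])/d[2]
def proj(c,p):
    P=c["pose"];q=P[:3,:3].T@(np.asarray(p)-P[:3,3]);q=c["intrinsics"]@np.array([q[0],-q[1],-q[2]]);return q[:2]/q[2]
def rect(c,mask,z):
    """largest contour -> min area rect on plane z (centre, sizes, angle of long side)"""
    cs,_=cv2.findContours(mask,cv2.RETR_EXTERNAL,cv2.CHAIN_APPROX_NONE)
    k=max(cs,key=cv2.contourArea)
    pts=np.array([ray(c,*p[0],z)[:2] for p in k],np.float32)
    (cx,cy),(w,h),_=q=cv2.minAreaRect(pts)
    b=cv2.boxPoints(q);e=b[1]-b[0];f=b[2]-b[1]
    L=e if np.linalg.norm(e)>np.linalg.norm(f) else f
    return (cx,cy),sorted((w,h)),np.degrees(np.arctan2(L[1],L[0]))%180
E
python3 - <<'E'
from h import *
i=cv2.imread("pics/top0.png");c=vision.get_calibration("top")
def box(m,x0,y0,x1,y1):
    o=np.zeros_like(m);o[y0:y1,x0:x1]=m[y0:y1,x0:x1];return o
hsv=cv2.cvtColor(i,cv2.COLOR_BGR2HSV)
wh=((hsv[...,2]>165)&(hsv[...,1]<60)).astype(np.uint8)*255
print("plate top",rect(c,box(wh,205,130,275,220),.036))
dk=((i.max(2)<90)).astype(np.uint8)*255
g=i.max(2)
def dark(x,y,s=5):
    w=np.clip(150-g[y-s:y+s+1,x-s:x+s+1].astype(float),0,None)
    Y,X=np.mgrid[y-s:y+s+1,x-s:x+s+1];return (w*X).sum()/w.sum(),(w*Y).sum()/w.sum()
h=[ray(c,*dark(*p),.035) for p in((243,148),(239,197))]
d=h[0]-h[1];print("holes",h,(h[0]+h[1])/2,np.linalg.norm(d),np.degrees(np.arctan2(d[1],d[0])))
print("frame",rect(c,box(dk,345,180,425,240),.074))
for z in (.06,.098):
    print("stud rays",z,ray(c,376.3,187.7,z),ray(c,395,236.5,z))
# bar top
print("bar mask",rect(c,box(dk,230,153,248,186),.076))
E
```

```text
plate top ((0.5812828540802002, 0.21168109774589539), [0.11243553459644318, 0.1715739369392395], np.float32(179.71762))
holes [array([0.65049561, 0.21121562, 0.035     ]), array([0.51096338, 0.2120657 , 0.035     ])] [0.5807295  0.21164066 0.035     ] 0.13953481885631877 -0.3490639817471561
frame ((0.4752199947834015, -0.18480613827705383), [0.09982930123806, 0.1070571094751358], np.float32(21.337915))
stud rays 0.06 [ 0.54287016 -0.16246243  0.06      ] [ 0.41156344 -0.21261171  0.06      ]
stud rays 0.098 [ 0.53455783 -0.15667595  0.098     ] [ 0.40781677 -0.2050815   0.098     ]
bar mask ((0.5781567692756653, 0.20835132896900177), [0.021319089457392693, 0.06933221966028214], np.float32(3.4014683))
```

The sizes check out: plate 171×112, hole spacing 139.5, frame 107×100, stud spacing about 140. The plate is at (0.581,0.2117) with yaw about -0.3°, and the tank at (0.475,-0.185) with yaw about 21.2°. Now I'll work out the approach.

```bash
cat >> h.py <<'E'
from scipy.spatial.transform import Rotation as Ro
def tool():
    s=readout.get_state();R=Ro.from_euler("xyz",s["eef_rot"],degrees=True).as_matrix()
    return s,R,np.degrees(np.arctan2(R[1,2],R[0,2]))%180
def go(x,y,z,jaw):
    s,R,a=tool();p=s["tcp_pos"]
    da=(jaw-a+90)%180-90
    print("t",round(s["time_s"],2),"tcp",p.round(4),"jaw",round(a,2),"down",R[:,0].round(4),"F",s["contact_force"].round(2),"w",round(s["gripper_width"],4),"j",s["joints"].round(1))
    print("units",((np.array([x,y,z])-p)/.04).round(3),"turn",round(da/5,3))
E
python3 -c "
from h import *
go(.581,.2117,.16,89.7)
c=vision.get_calibration('wrist');s,R,a=tool();print(R.T@(c['pose'][:3,3]-s['tcp_pos']))"
```

```text
t 0.15 tcp [0.1714 0.6525 0.2258] jaw 75.28 down [-2.0e-04 -1.2e-03 -1.0e+00] F [0.19 0.75 0.91] w 0.0872 j [ 91.8  20.6   0.6  -0.  -70.1 -16.5]
units [ 10.241 -11.02   -1.646] turn 2.883
[-0.15865033  0.06947097  0.00065546]
```

```bash
python3 -m handwheel '[[[0,-0.3,1,0],[0,-0.8,0.6,0],[0,-1,0,0],[0.5,-1,0,0],[0.9,-0.8,0,0.5],[0.9,-0.8,0,0.5],[0.9,-0.8,0,0.5],[0.9,-0.8,0,0.5]]]' 87 20; python3 -m handwheel '[[[1,-0.8,0,0.5],[1,-0.8,0,0.4],[1,-0.8,-0.3,0],[1,-0.8,-0.5,0],[1,-0.8,-0.6,0],[0.8,-0.5,-0.6,0],[0.3,-0.3,-0.5,0],[0,0,0,0]]]'; python3 -c "
from h import *
go(.581,.2117,.16,89.7)"
```

```text
time_s: 0.95
tcp_pos: [0.335, 0.3932, 0.2876]
eef_rot: [13.4, 89.6, -80.5]
contact_force: [1.6, 0.6, -1.1]
gripper_width: 0.0869
time_s: 1.75
tcp_pos: [0.5707, 0.2021, 0.191]
eef_rot: [38.0, 89.8, -51.4]
contact_force: [-0.5, -0.0, 0.1]
gripper_width: 0.0869
t 1.75 tcp [0.5707 0.2021 0.191 ] jaw 90.63 down [ 0.0023 -0.0029 -1.    ] F [-0.48 -0.03  0.12] w 0.0869 j [ 38.1  15.4 -11.5   0.2 -63.   52.4]
units [ 0.258  0.24  -0.775] turn -0.186
```

```bash
python3 -m handwheel '[[[0.2,0.2,-0.2,-0.15],[0,0,0,0],[0,0,0,0]]]'
python3 - <<'E'
from h import *
go(.581,.2117,.042,89.7)
c=vision.get_calibration('wrist');i=vision.capture('wrist');cv2.imwrite("pics/w1.png",i)
for p in [(.651,.2113,.036),(.511,.212,.036),(.581,.2117,.076)]: print(proj(c,p))
E
```

```text
time_s: 2.05
tcp_pos: [0.579, 0.2114, 0.1832]
eef_rot: [39.4, 89.8, -50.8]
contact_force: [-0.5, -0.2, 0.3]
gripper_width: 0.087
t 2.05 tcp [0.579  0.2114 0.1832] jaw 89.81 down [ 0.0025 -0.0031 -1.    ] F [-0.55 -0.2   0.32] w 0.087 j [ 38.3  16.8 -10.7   0.3 -62.5  51.4]
units [ 0.049  0.008 -3.531] turn -0.022
[313.34123419 110.99405216]
[313.30435074 252.40245489]
[313.23338841 195.82383884]
```

View pics/w1.png

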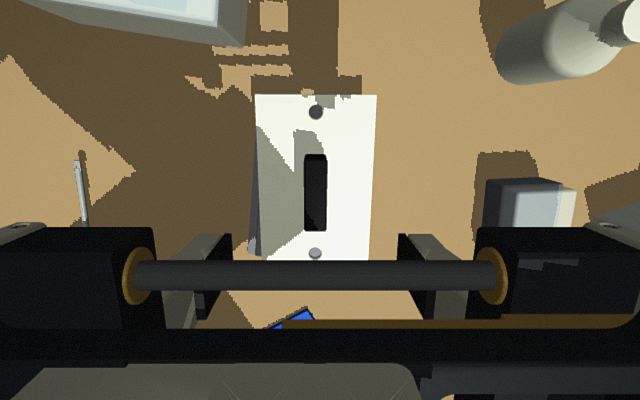

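The wrist view shows the holes at (316,112) and (315,253), where (313,111) and (313,252) were predicted. I'll refine from that.

Run:
```python
from h import *
c=vision.get_calibration('wrist')
i=cv2.imread("pics/w1.png");g=i.max(2)
for x,y in((316,112),(315,253)):
    w=np.clip(170-g[y-9:y+10,x-9:x+10].astype(float),0,None) 
    Y,X=np.mgrid[y-9:y+10,x-9:x+10];u,v=(w*X).sum()/w.sum(),(w*Y).sum()/w.sum();print(u,v,ray(c,u,v,.035))
m=((g<60)).astype(np.uint8)*255;o=np.zeros_like(m);o[150:234,300:332]=m[150:234,300:332]
print(rect(c,o,.076), cv2.boundingRect(o))
```

```text
315.75593625999875 111.12023682055803 [0.65075316 0.20923892 0.035     ]
314.86785260482844 259.12872641970483 [0.50288203 0.21054337 0.035     ]
((0.5831752419471741, 0.21036332845687866), [0.018608760088682175, 0.06646771728992462], np.float32(179.31273)) (304, 154, 23, 77)
```

```bash
python3 -m handwheel '[[[0.05,-0.03,-0.7,-0.06],[0,0,-0.7,0],[0,0,-0.7,0],[0,0,-0.6,0],[0,0,-0.4,0],[0,0,0,0],[0,0,0,0]]]'; python3 -c "
from h import *
go(.581,.2103,.042,89.5)"
```

```text
time_s: 2.8
tcp_pos: [0.5813, 0.2176, 0.0642]
eef_rot: [109.9, 89.1, 20.0]
contact_force: [-0.4, -0.4, 0.1]
gripper_width: 0.0871
t 2.8 tcp [0.5813 0.2176 0.0642] jaw 90.06 down [ 0.0147  0.0053 -0.9999] F [-0.41 -0.42  0.14] w 0.0871 j [ 38.7  23.3 -18.6   0.4 -47.2  51.1]
units [-0.007 -0.183 -0.555] turn -0.113
```

```bash
python3 -m handwheel '[[[0,-0.1,-0.1,-0.1],[0,-0.05,0,0],[0,0,0,0],[0,0,0,0]]]'; python3 -c "
from h import *
go(.581,.2103,.042,89.5)"
```

```text
time_s: 3.2
tcp_pos: [0.5829, 0.2129, 0.0643]
eef_rot: [114.1, 88.7, 23.7]
contact_force: [-0.6, -0.6, 0.5]
gripper_width: 0.0872
t 3.2 tcp [0.5829 0.2129 0.0643] jaw 89.6 down [ 0.0201  0.0088 -0.9998] F [-0.59 -0.56  0.53] w 0.0872 j [ 38.3  23.1 -18.9   0.4 -46.7  51. ]
units [-0.048 -0.065 -0.557] turn -0.02
```

```bash
for k in 1 2 3; do python3 -m handwheel '[[[0,0,0,0]]]' >/dev/null; python3 -c "
from h import *
go(.581,.2103,.042,89.5)"; done
```

```text
t 3.3 tcp [0.5832 0.2129 0.0648] jaw 89.59 down [ 0.0207  0.0093 -0.9997] F [-0.58 -0.47 -1.11] w 0.0871 j [ 38.3  23.1 -18.9   0.4 -46.7  51. ]
units [-0.055 -0.065 -0.569] turn -0.018
t 3.4 tcp [0.5833 0.2129 0.065 ] jaw 89.58 down [ 0.021   0.0095 -0.9997] F [ 0.09 -0.3   0.44] w 0.087 j [ 38.2  23.1 -18.9   0.4 -46.7  51. ]
units [-0.058 -0.065 -0.575] turn -0.017
t 3.5 tcp [0.5834 0.2129 0.0652] jaw 89.58 down [ 0.0213  0.0096 -0.9997] F [-0.26  0.67  0.71] w 0.0872 j [ 38.2  23.1 -18.9   0.4 -46.7  51. ]
units [-0.06  -0.066 -0.579] turn -0.016
```

```bash
python3 -m handwheel '[[[-0.05,-0.06,0.7,0],[0,0,0.7,0],[0,0,0.7,0],[0,0,0.4,0],[0,0,0,0],[0,0,0,0]]]' >/dev/null;python3 -c "
from h import *
go(.581,.2103,.042,89.5)"; python3 -m handwheel '[[[0,0,-0.25,0],[0,0,-0.25,0],[0,0,-0.25,0],[0,0,-0.25,0],[0,0,0,0],[0,0,0,0]]]' >/dev/null;python3 -c "
from h import *
go(.581,.2103,.042,89.5)"
```

```text
t 4.1 tcp [0.58   0.2096 0.1671] jaw 89.56 down [ 0.0184  0.0077 -0.9998] F [-0.38  0.05 -0.1 ] w 0.087 j [ 38.2  16.9 -12.8   0.4 -59.1  51.2]
units [ 0.026  0.018 -3.129] turn -0.013
t 4.7 tcp [0.5772 0.2079 0.1176] jaw 89.53 down [ 0.0106  0.0027 -0.9999] F [ 0.83 -0.17 -0.29] w 0.0869 j [ 38.2  19.6 -16.2   0.3 -53.7  51.2]
units [ 0.095  0.061 -1.89 ] turn -0.005
```

```bash
python3 -m handwheel '[[[0.04,0.02,-0.2,0],[0.04,0.02,-0.2,0],[0,0,-0.2,0],[0,0,-0.2,0],[0,0,-0.2,0],[0,0,-0.2,0],[0,0,0,0]]]' >/dev/null;python3 -c "
from h import *
go(.581,.2103,.042,89.5)"
```

```text
t 5.4 tcp [0.5809 0.2097 0.0655] jaw 89.53 down [ 0.011   0.003  -0.9999] F [-0.88  0.18 -0.18] w 0.0868 j [ 38.1  23.1 -18.7   0.3 -47.5  51.2]
units [ 0.003  0.015 -0.587] turn -0.005
```

Tilt is 0.65° now, which is acceptable. I'll go down the rest of the way and close.

```bash
python3 -m handwheel '[[[0,0.01,-0.2,0],[0,0,-0.2,0],[0,0,-0.15,0],[0,0,0,0],[0,0,0,0]]]' >/dev/null;python3 -c "
from h import *
go(.581,.2103,.042,89.5)
cv2.imwrite('pics/w2.png',vision.capture('wrist'))"
```

```text
t 5.9 tcp [0.5811 0.2103 0.0416] jaw 89.54 down [ 0.0113  0.0031 -0.9999] F [-0.18  0.85  0.86] w 0.0869 j [ 38.1  24.8 -19.9   0.4 -44.7  51.1]
units [-0.002  0.001  0.01 ] turn -0.008
```

View pics/w2.png

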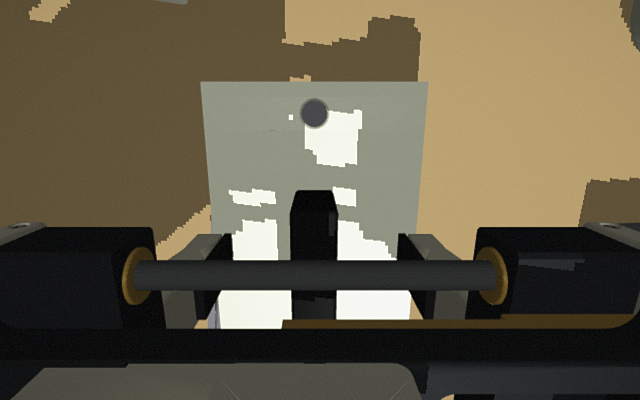

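The wrist view has the bar centred between the jaws at col 314 and the hole at (314,113). Closing now.

```bash
python3 -m handwheel '[[[0,0,0,0],[0,0,0,0],[0,0,0,0],[0,0,0,0],[0,0,0,0],[0,0,0,0]]]' 10 45;python3 -c "
from h import *
go(.581,.2103,.042,89.5)"
```

```text
time_s: 6.55
tcp_pos: [0.5817, 0.2107, 0.043]
eef_rot: [108.9, 89.2, 18.4]
contact_force: [-0.0, -0.0, -0.2]
gripper_width: 0.0446
t 6.55 tcp [0.5817 0.2107 0.043 ] jaw 89.54 down [ 0.0132  0.0044 -0.9999] F [-0.02 -0.   -0.15] w 0.0446 j [ 38.1  24.7 -19.9   0.4 -44.7  51.1]
units [-0.018 -0.009 -0.024] turn -0.008
```

```bash
python3 -m handwheel '[[[0,0,-0.03,0],[0,0,0,0],[0,0,0,0],[0,0,0,0],[0,0,0,0],[0,0,0,0]]]';python3 -c "
from h import *
go(.581,.2103,.042,89.5)"
```

```text
time_s: 7.15
tcp_pos: [0.5817, 0.2106, 0.0417]
eef_rot: [108.1, 89.2, 17.7]
contact_force: [-0.4, -0.7, 0.1]
gripper_width: 0.0196
t 7.15 tcp [0.5817 0.2106 0.0417] jaw 89.54 down [ 0.0131  0.0042 -0.9999] F [-0.39 -0.75  0.13] w 0.0196 j [ 38.1  24.8 -19.9   0.4 -44.6  51.1]
units [-0.016 -0.006  0.006] turn -0.009
```

Held at 19.6 mm. Lifting.

```bash
python3 -m handwheel '[[[0,0,0.2,0],[0,0,0.3,0],[0,0,0.5,0],[0,0,0.5,0],[0,0,0.5,0],[0,0,0.5,0],[0,0,0.2,0],[0,0,0,0]]]' - 55;python3 -c "
from h import *
go(.475,-.185,.18,111)"
```

```text
time_s: 7.95
tcp_pos: [0.5797, 0.2097, 0.1572]
eef_rot: [110.9, 89.3, 20.3]
contact_force: [0.1, -0.6, -2.6]
gripper_width: 0.0196
t 7.95 tcp [0.5797 0.2097 0.1572] jaw 89.49 down [ 0.0111  0.0041 -0.9999] F [ 0.15 -0.56 -2.62] w 0.0196 j [ 38.1  17.7 -13.2   0.2 -58.5  51.2]
units [-2.617 -9.866  0.571] turn 4.302
```

```bash
python3 -m handwheel '[[[-0.1,-0.4,0.2,0.15],[-0.2,-0.6,0.1,0.3],[-0.2,-0.6,0,0.3],[-0.2,-0.6,0,0.3],[-0.2,-0.6,0,0.3],[-0.2,-0.6,0,0.3],[-0.2,-0.6,0,0.3],[-0.2,-0.6,0,0.3]]]' >/dev/null; python3 -m handwheel '[[[-0.2,-0.7,0,0.3],[-0.2,-0.7,0,0.3],[-0.2,-0.7,0,0.3],[-0.2,-0.7,0,0.3],[-0.1,-0.6,0,0.3],[-0.1,-0.4,0,0.3],[0,0,0,0],[0,0,0,0]]]'>/dev/null;python3 -c "
from h import *
go(.475,-.185,.18,111)"
```

```text
t 9.55 tcp [ 0.4645 -0.1392  0.1556] jaw 110.44 down [-0.0104  0.0034 -0.9999] F [-0.29 -0.04 -2.63] w 0.0198 j [  6.4   6.5 -27.9  -0.3 -56.2 104.2]
units [ 0.264 -1.146  0.61 ] turn 0.111
```

```bash
python3 -m handwheel '[[[0.1,-0.3,0.2,0.1],[0.1,-0.5,0.2,0.05],[0.05,-0.3,0,0],[0,0,0,0],[0,0,0,0],[0,0,0,0]]]' >/dev/null;python3 - <<'E'
from h import *
go(.475,-.185,.18,111)
c=vision.get_calibration('wrist');cv2.imwrite('pics/w3.png',vision.capture('wrist'))
cv2.imwrite('pics/t3.png',vision.capture('top'))
for s in(1,-1):
  d=np.radians(21);print(proj(c,(.475+s*.07*np.cos(d),-.185+s*.07*np.sin(d),.098)))
E
```

```text
t 10.15 tcp [ 0.4741 -0.1808  0.1691] jaw 111.2 down [-0.0144  0.0047 -0.9999] F [ 0.3  -0.67 -1.99] w 0.0201 j [  1.1   8.  -24.1  -0.3 -58.7 110.3]
units [ 0.022 -0.104  0.274] turn -0.04
[321.60455845 112.14615509]
[320.04710079 292.9237678 ]
```

View pics/w3.png

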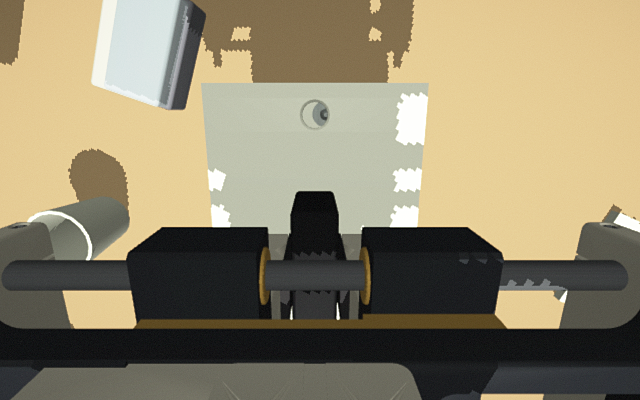

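View pics/t3.png

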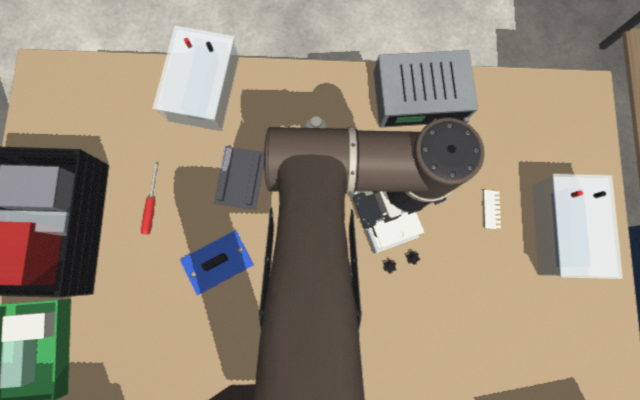

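The wrist view shows the hole at about (314,113), with the stud tip visible through it at about (323,113). The stand is now empty and nothing else has moved. I'll measure the offset.

Run:
```python
from h import *
i=cv2.imread('pics/w3.png');cv2.imwrite('pics/w3c.png',cv2.resize(i[85:145,280:350],None,fx=8,fy=8,interpolation=cv2.INTER_CUBIC))
```

```text
(no output)
```

View pics/w3c.png

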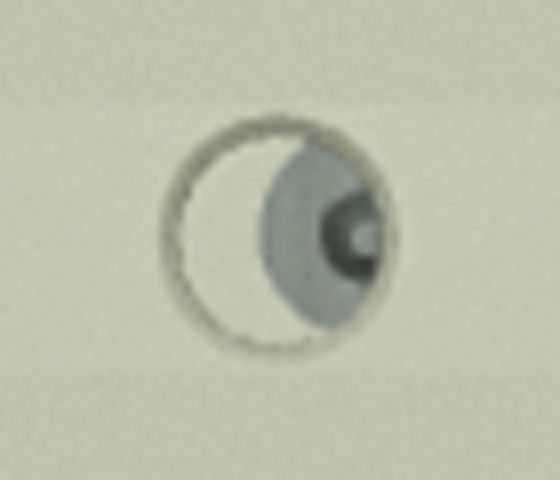

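Run:
```python
from h import *
go(.475,-.185,.18,111)
c=vision.get_calibration('wrist')
s=ray(c,326.1,114.75,.098);s,h=s,ray(c,315,114.4,.163)
print(s,h,s-h,(s-h)/.04)
t=readout.get_state()["tcp_pos"];d=np.radians(21.2);e=np.array([np.cos(d),np.sin(d)])
print("centre from tank stud",s[:2]-.07*e,"plate centre",h[:2]-.07*e,"tcp",t)
```

```text
t 10.25 tcp [ 0.4741 -0.1808  0.1692] jaw 111.23 down [-0.0142  0.0046 -0.9999] F [-0.34 -0.22 -3.1 ] w 0.0198 j [  1.1   8.  -24.1  -0.3 -58.7 110.3]
units [ 0.021 -0.105  0.27 ] turn -0.045
[ 0.53987817 -0.16339318  0.098     ] [ 0.53836878 -0.15636194  0.163     ] [ 0.00150938 -0.00703125 -0.065     ] [ 0.03773456 -0.1757812  -1.625     ]
centre from tank stud [ 0.4746155 -0.1887069] plate centre [ 0.47310612 -0.18167566] tcp [ 0.47414355 -0.18081628  0.16919816]
```

```bash
python3 -m handwheel '[[[0.04,-0.14,-0.35,0],[0,-0.04,-0.35,0],[0,0,-0.1,0],[0,0,0,0],[0,0,0,0],[0,0,0,0]]]' >/dev/null;python3 - <<'E'
from h import *
go(.475,-.188,.13,111.1)
i=vision.capture('wrist');cv2.imwrite('pics/w4.png',i);cv2.imwrite('pics/w4c.png',cv2.resize(i[85:145,280:350],None,fx=8,fy=8,interpolation=cv2.INTER_CUBIC))
E
```

```text
t 10.85 tcp [ 0.4765 -0.1864  0.1377] jaw 111.37 down [-0.0121  0.0043 -0.9999] F [-0.97 -0.29 -3.05] w 0.0197 j [  0.4  10.2 -26.1  -0.3 -54.4 111.1]
units [-0.038 -0.04  -0.193] turn -0.054
```

View pics/w4c.png

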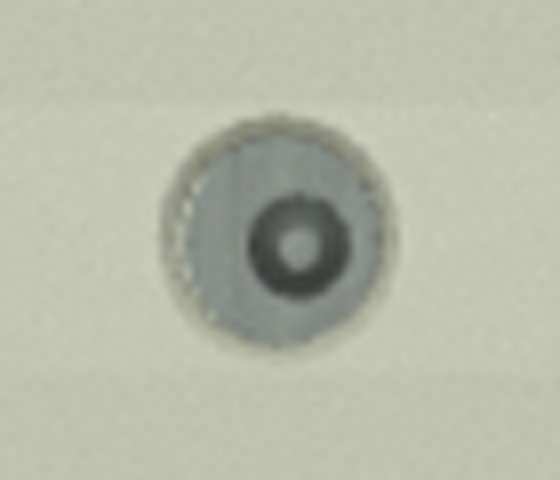

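The stud tip is now nearly centred in the hole: crop (299,247) against (280,235). But the tool has tilted about 1.3° since the grasp, so I'll try to recover it by going up slowly and down fast.

```bash
python3 -m handwheel '[[[0,0,0.3,0],[0,0,0.3,0],[0,0,0.3,0],[0,0,0.3,0],[0,0,0.3,0],[0,0,0.3,0],[0,0,0.3,0],[0,0,0,0]]]' >/dev/null;python3 -c "
from h import *
go(.475,-.188,.13,111.1)";python3 -m handwheel '[[[0,0,-0.7,0],[0,0,-0.7,0],[0,0,0,0],[0,0,0,0],[0,0,0,0]]]' >/dev/null;python3 -c "
from h import *
go(.475,-.188,.13,111.1)"
```

```text
t 11.7 tcp [ 0.4783 -0.1869  0.2355] jaw 111.4 down [-0.0021  0.0029 -1.    ] F [ 0.94  0.92 -1.55] w 0.0198 j [  0.5   5.  -18.4  -0.2 -66.7 111. ]
units [-0.082 -0.027 -2.638] turn -0.061
t 12.2 tcp [ 0.4797 -0.1872  0.1829] jaw 111.42 down [ 0.0049  0.0023 -1.    ] F [ 0.73 -0.69 -2.5 ] w 0.0199 j [  0.4   7.3 -23.   -0.2 -59.4 111. ]
units [-0.117 -0.02  -1.323] turn -0.063
```

That worked: the remaining difference is 0.5°. Continuing down with a quick step.

```bash
python3 -m handwheel '[[[-0.05,0,-0.8,-0.05],[-0.05,0,-0.2,0],[0,0,0,0],[0,0,0,0],[0,0,0,0],[0,0,0,0]]]' >/dev/null;python3 - <<'E'
from h import *
go(.475,-.188,.13,111.1)
i=vision.capture('wrist');cv2.imwrite('pics/w5.png',i);cv2.imwrite('pics/w5c.png',cv2.resize(i[85:145,280:350],None,fx=8,fy=8,interpolation=cv2.INTER_CUBIC))
E
```

```text
t 12.8 tcp [ 0.4803 -0.188   0.1499] jaw 111.27 down [ 1.540e-02  1.000e-04 -9.999e-01] F [ 0.65 -0.51 -2.  ] w 0.0197 j [  0.5   8.9 -26.    0.  -54.2 110.8]
units [-0.134  0.001 -0.498] turn -0.033
```

View pics/w5c.png

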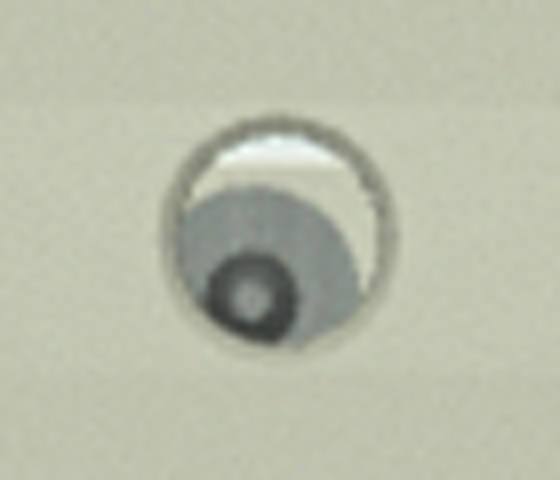

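```bash
cat >> h.py <<'E'
def off(tu,tv,hu=315,hv=114.4):
    c=vision.get_calibration('wrist');z=readout.get_state()["tcp_pos"][2]
    s=ray(c,tu,tv,.098);h=ray(c,hu,hv,z-.006);print("stud",s,"shift units",((s-h)/.04)[:2].round(3))
E
python3 -c "
from h import *
off(311.25,122.25)"
```

```text
stud [ 0.54010818 -0.16323372  0.098     ] shift units [-0.118  0.009]
```

```bash
python3 -m handwheel '[[[-0.06,0,-0.15,0],[-0.06,0.01,-0.15,0],[0,0,-0.1,-0.03],[0,0,0,0],[0,0,0,0],[0,0,0,0]]]' >/dev/null;python3 - <<'E'
from h import *
go(.475,-.188,.13,111.1)
i=vision.capture('wrist');cv2.imwrite('pics/w6.png',i);cv2.imwrite('pics/w6c.png',cv2.resize(i[85:145,280:350],None,fx=8,fy=8,interpolation=cv2.INTER_CUBIC))
E
```

```text
t 13.45 tcp [ 0.4751 -0.1876  0.1328] jaw 111.11 down [ 1.570e-02 -1.000e-04 -9.999e-01] F [ 0.74 -0.38 -2.96] w 0.0198 j [  0.5   9.5 -27.9   0.  -51.7 110.6]
units [-0.002 -0.009 -0.071] turn -0.002
```

View pics/w6c.png

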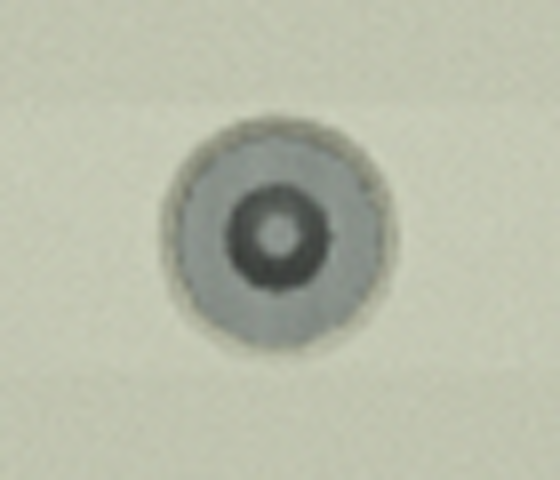

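```bash
python3 -c "
from h import *
off(314.9,114.6)
c=vision.get_calibration('scene');i=vision.capture('scene');cv2.imwrite('pics/s6.png',cv2.resize(i[150:240,220:320],None,fx=6,fy=6,interpolation=cv2.INTER_CUBIC))"
```

```text
stud [ 0.53990065 -0.16341284  0.098     ] shift units [ 0.007 -0.001]
```

View pics/s6.png

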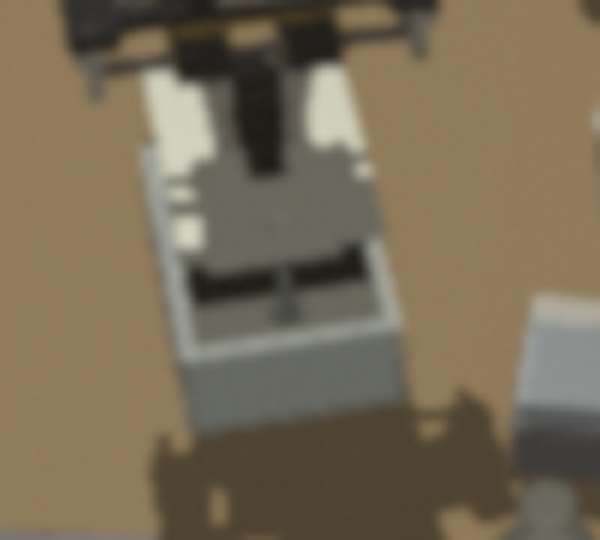

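The scene view shows the plate aligned above the tank. Shift error is under 0.3 mm. Descending onto the studs in small steps.

```bash
python3 -m handwheel '[[[0,0,-0.15,0],[0,0,-0.15,0],[0,0,-0.1,0],[0,0,-0.05,0],[0,0,0,0],[0,0,0,0]]]' >/dev/null;python3 - <<'E'
from h import *
go(.475,-.1878,.098,111.1)
i=vision.capture('wrist');cv2.imwrite('pics/w7c.png',cv2.resize(i[85:145,280:350],None,fx=8,fy=8,interpolation=cv2.INTER_CUBIC))
E
```

```text
t 14.15 tcp [ 0.4752 -0.1877  0.1131] jaw 111.1 down [ 1.570e-02 -1.000e-04 -9.999e-01] F [-0.45 -0.16 -2.28] w 0.0198 j [  0.5  10.8 -29.3   0.  -49.  110.6]
units [-0.005 -0.004 -0.378] turn -0.001
```

View pics/w7c.png

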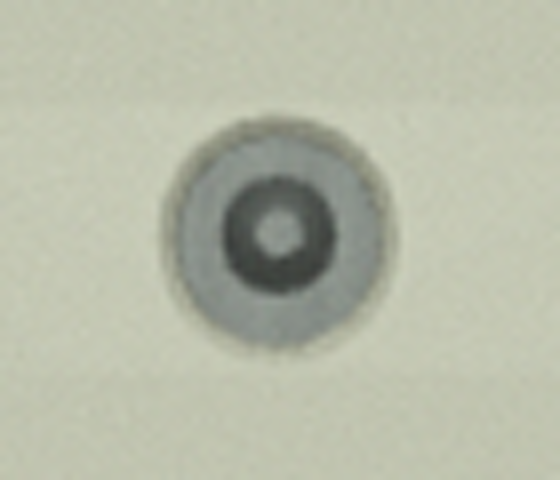

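Still centred, at crop (279,234). Continuing down while watching the force.

```bash
python3 -m handwheel '[[[0,0,-0.1,0],[0,0,-0.1,0],[0,0,-0.08,0],[0,0,0,0],[0,0,0,0]]]' >/dev/null;python3 - <<'E'
from h import *
go(.475,-.1878,.088,111.1)
i=vision.capture('wrist');cv2.imwrite('pics/w8c.png',cv2.resize(i[85:145,280:350],None,fx=8,fy=8,interpolation=cv2.INTER_CUBIC))
E
```

```text
t 14.7 tcp [ 0.4754 -0.1877  0.1012] jaw 111.11 down [ 1.630e-02 -1.000e-04 -9.999e-01] F [-0.15 -0.05 -1.8 ] w 0.0196 j [  0.5  11.7 -30.1   0.  -47.3 110.6]
units [-0.01  -0.003 -0.33 ] turn -0.002
```

View pics/w8c.png

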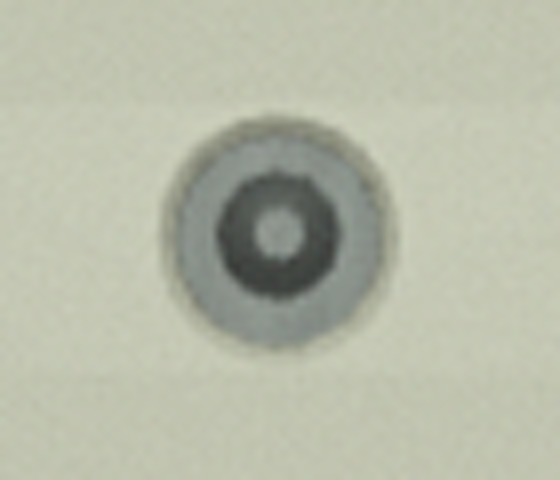

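```bash
python3 -m handwheel '[[[0,0,-0.1,0],[0,0,-0.1,0],[0,0,-0.05,0],[0,0,0,0],[0,0,0,0]]]' >/dev/null;python3 -c "
from h import *
go(.475,-.1878,.08,111.1)"; python3 -m handwheel '[[[0,0,-0.07,0],[0,0,0,0],[0,0,0,0]]]' >/dev/null;python3 -c "
from h import *
go(.475,-.1878,.08,111.1)"
```

```text
t 15.25 tcp [ 0.4754 -0.1876  0.0904] jaw 111.11 down [ 1.650e-02 -1.000e-04 -9.999e-01] F [ 0.24  1.19 -2.34] w 0.0197 j [  0.5  12.5 -30.8   0.  -45.8 110.6]
units [-0.011 -0.004 -0.26 ] turn -0.002
t 15.55 tcp [ 0.4756 -0.1877  0.0875] jaw 111.11 down [ 1.670e-02 -2.000e-04 -9.999e-01] F [-0.36 -0.66 -2.7 ] w 0.0196 j [  0.5  12.7 -31.    0.  -45.3 110.6]
units [-0.014 -0.003 -0.187] turn -0.002
```

```bash
for k in 1 2; do python3 -m handwheel '[[[0,0,-0.05,0],[0,0,0,0],[0,0,0,0]]]' >/dev/null;python3 -c "
from h import *
go(.475,-.1878,.08,111.1)"; done
```

```text
t 15.85 tcp [ 0.4758 -0.1877  0.0856] jaw 111.11 down [ 1.720e-02 -2.000e-04 -9.999e-01] F [-0.03 -0.3  -2.49] w 0.0198 j [  0.5  12.8 -31.1   0.  -45.1 110.6]
units [-0.02  -0.003 -0.141] turn -0.003
t 16.15 tcp [ 0.4759 -0.1877  0.0841] jaw 111.13 down [ 1.740e-02 -4.000e-04 -9.998e-01] F [-0.02  0.69  0.93] w 0.0194 j [  0.5  13.  -31.2   0.  -44.8 110.6]
units [-0.022 -0.002 -0.102] turn -0.006
```

Contact came at TCP z ≈ 0.0855, as predicted (0.086). Pressing on towards a wrist reading of about +9.7 N, since the plate's weight adds about 2.3 N.

```bash
for k in 1 2; do python3 -m handwheel '[[[0,0,-0.05,0],[0,0,0,0],[0,0,0,0]]]' >/dev/null;python3 -c "
from h import *
go(.475,-.1878,.08,111.1)"; done
```

```text
t 16.45 tcp [ 0.4759 -0.1877  0.0826] jaw 111.14 down [ 1.760e-02 -6.000e-04 -9.998e-01] F [-2.33  1.32  4.04] w 0.0199 j [ 5.000e-01  1.310e+01 -3.130e+01  1.000e-01 -4.460e+01  1.106e+02]
units [-0.023 -0.002 -0.064] turn -0.009
t 16.75 tcp [ 0.4759 -0.1877  0.0814] jaw 111.15 down [ 1.780e-02 -7.000e-04 -9.998e-01] F [-1.04  2.23  6.33] w 0.0198 j [ 5.000e-01  1.320e+01 -3.140e+01  1.000e-01 -4.440e+01  1.106e+02]
units [-0.023 -0.002 -0.035] turn -0.01
```

```bash
python3 -m handwheel '[[[0,0,-0.05,0],[0,0,0,0]]]' >/dev/null;python3 -c "
from h import *
go(.475,-.1878,.08,111.1)"; for k in 1 2 3; do python3 -m handwheel '[[[0,0,0,0]]]' >/dev/null;python3 -c "
from h import *
go(.475,-.1878,.08,111.1)"; done
```

```text
t 16.95 tcp [ 0.476  -0.1877  0.0803] jaw 111.16 down [ 1.810e-02 -9.000e-04 -9.998e-01] F [-3.31  2.53 10.11] w 0.0198 j [ 5.000e-01  1.320e+01 -3.150e+01  1.000e-01 -4.420e+01  1.106e+02]
units [-0.024 -0.001 -0.006] turn -0.012
t 17.05 tcp [ 0.476  -0.1877  0.0807] jaw 111.17 down [ 1.810e-02 -9.000e-04 -9.998e-01] F [-3.01  2.39  8.4 ] w 0.0195 j [ 5.000e-01  1.320e+01 -3.150e+01  1.000e-01 -4.430e+01  1.106e+02]
units [-0.024 -0.002 -0.017] turn -0.013
t 17.15 tcp [ 0.476  -0.1877  0.0811] jaw 111.17 down [ 0.0182 -0.001  -0.9998] F [-2.31  1.72  7.2 ] w 0.0193 j [ 5.000e-01  1.320e+01 -3.150e+01  1.000e-01 -4.430e+01  1.106e+02]
units [-0.024 -0.002 -0.027] turn -0.014
t 17.25 tcp [ 0.476  -0.1877  0.0814] jaw 111.18 down [ 0.0183 -0.001  -0.9998] F [-2.39  1.46  6.8 ] w 0.0199 j [ 5.000e-01  1.310e+01 -3.140e+01  1.000e-01 -4.440e+01  1.106e+02]
units [-0.024 -0.003 -0.036] turn -0.015
```

The force creeps down as the rows rebase. I'll press slightly, then use camera holds to check the steady value and the centring.

```bash
python3 -m handwheel '[[[-0.01,0,-0.03,0],[0,0,-0.03,0],[0,0,-0.015,0]]]' >/dev/null;python3 - <<'E'
from h import *
for k in range(4):
    i=vision.capture('wrist');go(.475,-.1878,.08,111.1)
cv2.imwrite('pics/w9.png',i);cv2.imwrite('pics/w9c.png',cv2.resize(i[85:145,280:350],None,fx=8,fy=8,interpolation=cv2.INTER_CUBIC))
i=vision.capture('scene');cv2.imwrite('pics/s9.png',cv2.resize(i[150:240,220:320],None,fx=6,fy=6,interpolation=cv2.INTER_CUBIC))
E
```

```text
t 17.6 tcp [ 0.476  -0.1877  0.08  ] jaw 111.19 down [ 0.0195 -0.0013 -0.9998] F [-2.11  1.75  8.82] w 0.0196 j [ 6.000e-01  1.320e+01 -3.160e+01  1.000e-01 -4.410e+01  1.105e+02]
units [-0.024 -0.002  0.001] turn -0.019
t 17.65 tcp [ 0.476  -0.1877  0.08  ] jaw 111.19 down [ 0.0195 -0.0013 -0.9998] F [-3.76  2.33 10.07] w 0.0197 j [ 6.000e-01  1.320e+01 -3.160e+01  1.000e-01 -4.410e+01  1.105e+02]
units [-0.024 -0.002  0.001] turn -0.019
t 17.7 tcp [ 0.476  -0.1877  0.08  ] jaw 111.19 down [ 0.0195 -0.0013 -0.9998] F [-2.76  2.48 10.44] w 0.0197 j [ 6.000e-01  1.320e+01 -3.160e+01  1.000e-01 -4.410e+01  1.105e+02]
units [-0.024 -0.002  0.001] turn -0.018
t 17.75 tcp [ 0.476  -0.1877  0.08  ] jaw 111.2 down [ 0.0195 -0.0013 -0.9998] F [-3.07  2.32  9.15] w 0.0196 j [ 6.000e-01  1.320e+01 -3.160e+01  1.000e-01 -4.410e+01  1.106e+02]
units [-0.024 -0.002  0.   ] turn -0.019
```

View pics/w9c.png

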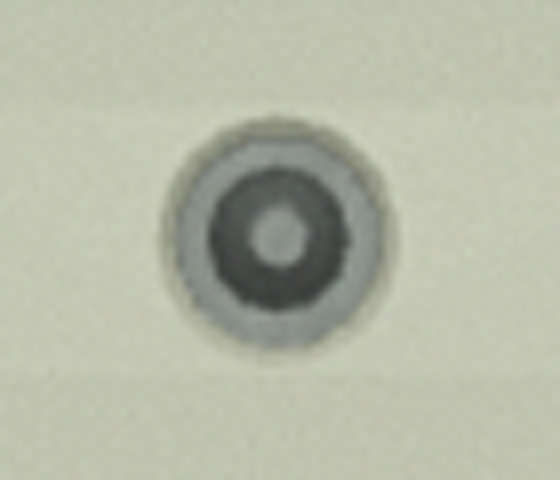

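View pics/s9.png

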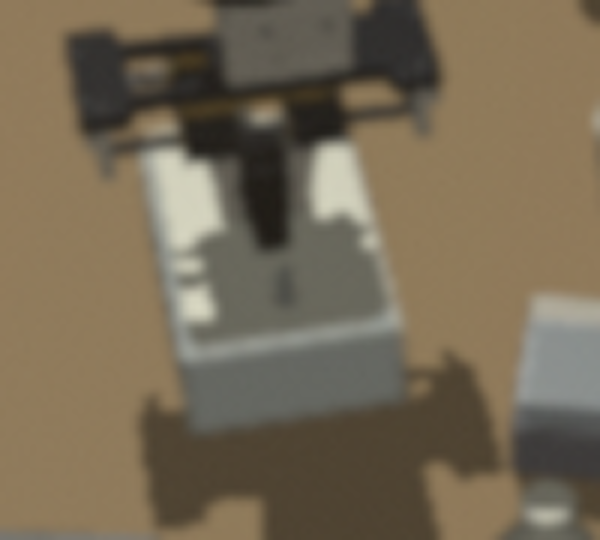

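View pics/w9.png

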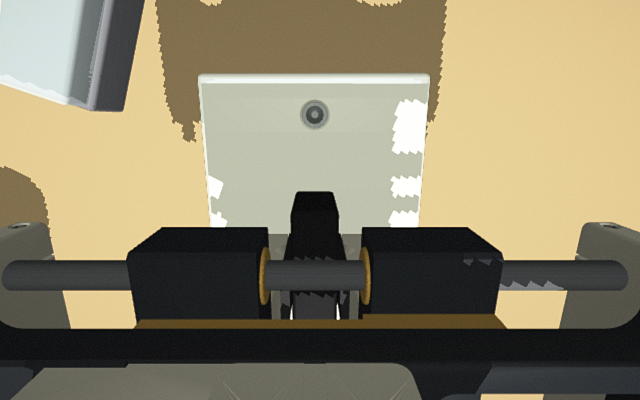

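The stud stays centred, at crop (279,238). The scene view shows the plate flat inside the tank rim with the stud standing through it. One more steady-hold check, then I'll hand in.

Run:
```python
from h import *
F=[]
for k in range(14):
    i=vision.capture('top');s=readout.get_state();F.append(s["contact_force"])
print(np.mean(F[:7],0),np.mean(F[7:],0),s["tcp_pos"],s["gripper_width"],s["time_s"]);cv2.imwrite('pics/t9.png',i)
```

```text
[-3.12735634  2.07815889  9.32710437] [-2.74490507  2.40685554  9.19460916] [ 0.47593505 -0.18775051  0.08000823] 0.01960398296710685 18.5
```

View pics/t9.png

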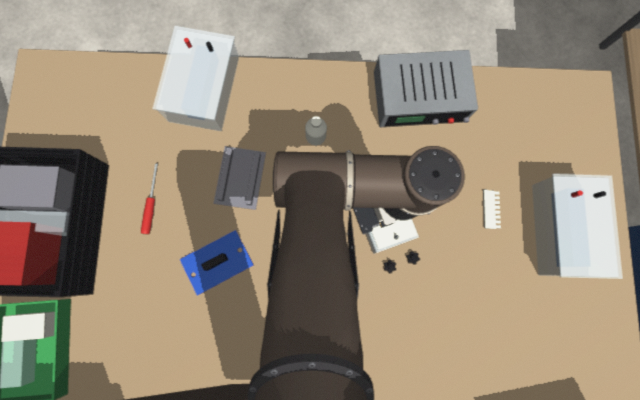

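The top view shows the near stud through the plate at (396,236), and the other items where they were. The force is steady at about 9.3 N plus 2.2 N of weight, about 11.5 N on the seal. Handing in.

```bash
python3 -c "
from plant import close_job
print(close_job())"
```

```text
the job is handed in; nothing more can be done
None
```

The white plate is over both studs and pressed on the sealing frame at about 11.5 N, and I handed the job in at 18.5 s with the arm still holding it. That figure is about 9.3 N at the wrist plus the plate's weight of about 2.2 N. It stayed steady over the last 0.7 s I watched. The frame is pressed down a bit under 6 mm, well short of its 12 mm bottom stop.

- **Fit:** In the wrist camera one stud is centred in its hole, and the top camera shows the other stud standing through the plate. The tool was at z = 0.080 m, as expected for about 6 mm of compression.
- **Grip:** The fingers were holding the bar at 19.6 mm.
- **Other items:** The driver, comb, knobs, bottle and blue plate look unmoved in the last top picture. The arm hides the tip box and beaker there; both were still standing in earlier wrist and scene views.

Three things were less than ideal:
- **Sideways force:** A steady sideways force of about 3.6 N remains, probably friction on the rubber.
- **Tilt:** The tool drifted by about 0.8° relative to the grasp. I reduced it once, but it was not fully recovered.
- **Camera difference:** The top and wrist cameras disagreed by 2–4 mm sideways, so I aligned the hole to the stud using the wrist view alone.

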